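# Pack the lunchbox and click its lid shut

### The arm

A 6-joint arm with a two-finger parallel gripper is mounted at the origin on the work surface. World frame = base frame: x ahead of the robot, y to its left, z up, the work surface at z = 0. Lengths are in m, angles in rad, forces in N, time in s.
With the tool pointing down it reaches from about 0.325 to 0.775 m from the base axis. Payload 5.5 kg.
Tool frame: the origin (TCP) lies between the finger pads; the fingertips stand 17 mm ahead of it and the grasp point (between the pads) lies 2 mm behind it; z points along the fingers, y is the line along which they close (so a half turn about z gives the same grasp; the last joint's range is limited). The gripper opens to 88 mm and grips with 3 to 60 N. Pads are 20 mm wide; open, the fingers measure 115 mm over their backs; the gripper's body (75 mm by 178 mm) begins 61 mm behind the grasp point.
Start: joints at [-1.4, 0.091, 1.231, -0, 1.82, -0.057], TCP at [0.135, -0.585, 0.24] pointing down, gripper open.
Joint ranges: [-2.87, 2.87], [-0.86, 2.18], [0.17, 2.46], [-1.51, 4.65], [0.06, 2.69], [-2.65, 2.65]. Speed limits (rad/s): [2.57, 2.57, 3.01, 3.14, 3.14, 3.14].

### API

Orientations are given as a 3x3 rotation matrix whose columns are the frame's x, y, z axes.
In Python, from station import manip, read_camera, find_in, silhouettes gives the robot as it stands. The module is installed in compiled form; this text tells all that it offers.
- The arm moves only by the tool drive_tool, never from a script. Its argument "commands" is a list of rows, each an object of numbers: "x", "y", "z": the shift along the world's x, y, z in units of 30 mm (1.0 is 30 mm); "wx", "wy", "wz": the turn, a rotation vector about the world's x, y, z in units of 6 degrees (1.0 is 6 degrees); "gripper": the opening, from 0 (shut) to 1 (fully open). In form: [{"x": .., "y": .., "z": .., "wx": .., "wy": .., "wz": .., "gripper": ..}, ...]. A call has 1 to 10 rows; each row shifts and turns the commanded pose from where the row before left it; what a row does not reach is not made up. A row lasts 1/12 s, in which the tool goes at most 41.7 mm and 7.16 degrees, less where a joint would pass 70% of its speed; a pose out of reach is approached as far as the arm can. A call is refused whole if a number of a shift passes 1 or a number of a turn 1, either way. A call with a gripper value outside its range is refused whole. The fingers move at their own pace and stop on an object; the grip force is fixed at half the most. Time passes only in rows, so rows that do not move let the fingers close. It gives the time, the measured TCP pose, the force, the opening and the grip force at its end, in the units of the state.
- manip.sense(): the state, without advancing time (a new reading comes with each control period).
- read_camera(name): name is "scene" or "side" or "wrist"; returns a dict with "img" (420x560x3 uint8, red, green, blue), "intrinsics" (3x3 intrinsics, pixels), "extrinsics" (4x4, takes a point from camera to world coordinates). Camera axes: x right, y up, looking along -z (the intrinsics and any distortion apply to the point x, -y, -z); pixel columns grow to the right and rows downward; lengths in m; the calibration is good to about 2 mm. A picture is of the moment at which its call begins. There is no depth.
- manip.hand_in(): hands the job in; it is judged then, once.
Trained networks look in a picture, given as the dict that the camera call returned (one of the last four; its "shot" number tells which), for a name from the list of things; names that differ only in an ending like _2 or _b are one class to them, and where a whole thing is asked for, a point or a joint stands for the part that bears it (a point fixed in the world has none). Each returns a list of dicts, best first, with "p" (0 to 1); they miss things now and then, are a little off and sometimes report something else, mostly with a low value. They report only what shows in the picture. A call takes as long as a camera call. They do not tell look-alikes from the thing itself.
- find_in(picture, thing): "uv" ([column, row] in pixels, amid what is visible of it).
- silhouettes(picture, thing): "mask" (420x560 bool, what is visible of it) and "uv" ([column, row] in pixels, amid what is visible of it).
The state is a dict: "time_s": time; "qpos": joint angles; "qvel": joint speeds; "joint_efforts": joint torques, N m; "tool_pos": TCP position; "tool_rot": TCP orientation; "wrist_force": force on the tool from outside, world axes, zero at the start; "ft_torque": the same for the moment, N m; "gripper_width": finger opening in m; "grip_force": force on a finger pad.
Only numpy, scipy, OpenCV 4.12 (cv2) and the standard library are available. Lean on these libraries where they do the work, as an engineer would, in place of code of your own. Each camera call takes 0.05 s, during which the arm holds its last target. There are 200 camera calls.

### The job

Pack the lunchbox on the kitchen table: the blue-lidded snack tub goes in the long left-hand bay (seen from the catch), the yoghurt pot in the right-hand bay next to the catch side, and the mandarin in the bay behind it, next to the hinge, all standing flat on the floor of the box. Then fold the lid over and press its front edge down past the orange spring catch until it clicks and stays fully shut. Keep the tub and the pot upright all along, and leave everything else on the table where it stands.

Things in the scene. Friction and masses are not known exactly. Their poses are not given: they have to be found in the camera images.
- lunchbox: Pale green lunchbox base, fixed: 150 (x) x 220 (y) x 38 mm high, walls 3 mm, hinge along its back (+x) edge, catch mid-front (-x). Origin: underside centre, on the table; y is left seen from the catch. Floor at z 4 mm. Inner walls 3 mm thick, tops at z 33: one along x at y +29.5 mm; right of it one along y at x -4.5 mm. Stands on a thin rubber mat.
- bay_long (a point): Floor centre of the long left bay (144 mm in x by 76 mm in y) for the tub, at (0, 69, 4) mm in the lunchbox frame; axes as the lunchbox.
- bay_front (a point): Floor centre of the front right bay (66 mm in x by 135 mm in y, on the catch side) for the yoghurt pot, at (-39, -39.5, 4) mm in the lunchbox frame; axes as the lunchbox.
- bay_rear (a point): Floor centre of the rear right bay (75 mm in x by 135 mm in y, on the hinge side) for the mandarin, at (34.5, -39.5, 4) mm in the lunchbox frame; axes as the lunchbox.
- lid (a joint): Lid angle, rad: 0 fully shut, 1.57 upright, stop at 2.15; starts at 1.7 to 1.9, leaning back off the bays. The hinge is stiff (0.2 Nm friction, lid 160 g): the lid stays at any angle and must be pushed all the way over. Lowered onto the catch it rests at about 0.09; about 10 N on the front edge snaps it past, and it then stays at 0.
- lid_hinge (a point): Middle of the hinge axis (along the lunchbox's y), at (76, 0, 38) mm in the lunchbox frame. The lid is a dark teal shell, 151 mm from hinge to front edge, 220 mm wide, 28 mm deep. At angle a it points from the hinge along (-cos a, 0, sin a) in the lunchbox frame, its flat outer face 29 mm off that line along (sin a, 0, cos a).
- lid_edge (a point): Where to press: on the lid's outer face, mid-width, 12 mm in from the front edge (139 mm from the hinge axis; 67 mm above the table when shut). Axes turn with the lid: z its outward normal, x towards the hinge. Shut, the lid's underside is 64 mm above the table.
- catch (a joint): Angle of the orange spring catch at the middle of the front wall (46 mm wide, top 55 mm above the table, reaching 11 mm out from the wall): 0 at rest; swings outward to about 0.08 rad as the lid's lip rides over it and springs back to about 0 at the click.
- tub: Lidded snack tub, loose, 110 to 220 g: white with a blue lid, 124 (x) x 66 (y) x 52 mm high; the lid is the top 14 mm, the body below it 120 x 62 mm. Origin: underside centre. Stands upright, any yaw. In the bay its long side lies along the lunchbox's x, either way round; gripped across the 66 mm by the top 14 mm the fingertips stay above the rim.
- pot: Yoghurt pot, loose, 100 to 200 g: round, white with a red band and a yellow foil top, 54 mm high; foot 46 mm across, 52 mm at 44 mm height, then a lip 56 mm across over the top 10 mm. Origin: underside centre. Stands upright.
- mandarin: Mandarin, loose, 70 to 120 g: flattened round orange fruit, 58 mm across (widest from 18 to 30 mm height), 47 mm high, flat underside 26 mm across. Origin: underside centre.
- mandarin_center (a point): Centre of the mandarin, 23.5 mm above its underside.
- bottle: Bystander, loose: amber juice bottle, 64 mm diameter, 205 mm high. Origin: centre of the underside.
- mill: Bystander, loose: dark wooden pepper mill, 50 mm diameter, 150 mm high. Origin: centre of the underside.
- salt: Bystander, loose: glass salt shaker with steel cap, 40 mm diameter, 80 mm high. Origin: centre of the underside.
- mug: Bystander, loose: blue mug, 80 mm diameter, 95 mm high, its handle reaching 37 mm further at its +y side. Origin: centre of the underside.
- jam: Bystander, loose: jam jar with red cap, 68 mm diameter, 90 mm high. Origin: centre of the underside.
- tumbler: Bystander, loose: green glass tumbler, 72 mm diameter at the rim, 80 mm high. Origin: centre of the underside.
- apple: Bystander, loose: red apple, 72 mm diameter, 65 mm high. Origin: centre of the underside.
There are look-alikes about, which are no part of the job. There is more than one size of the pot; the one meant has the size given above.

How it is judged:
By the outcome, as a careful person would: the job done as asked, in the order asked, and still so for the second after the job is handed in, with the robot touching nothing.
It also fails if it takes over 72 s, if anything falls off the work surface, if the arm or the gripper's body presses on something with over 40 N, if the wrist force passes 120 N, or if a joint passes its speed limit or range.

## Working session

There is one attempt and no reset: what is moved stays moved. The work goes in short steps, Python scripts to look and compute and a tool call to move; the robot and the scene stay as the last step left them, time stands still between calls to the robot, and variables do not carry over. Pictures are saved under pics/ and viewed, at most 10 in all, crops included, and the job is handed in when it is done.

Besides the shell and the picture viewer there is one more tool, called after "Call:" as a command line: name --argument value ..., lists and objects as JSON in quotes. drive_tool: Moves the arm, as the interface text tells. Its arguments: {"type":"object","properties":{"commands":{"type":"array"}},"required":["commands"]}

```bash
mkdir -p pics; cat > h.py <<'E'
from station import manip, read_camera, find_in, silhouettes
import numpy as np, cv2
def ray(c,uv):
    K=np.array(c["intrinsics"]);T=np.array(c["extrinsics"])
    d=np.array([(uv[0]-K[0,2])/K[0,0],-(uv[1]-K[1,2])/K[1,1],-1.])
    return T[:3,3],T[:3,:3]@d
def onz(c,uv,z):
    o,d=ray(c,uv);return o+d*(z-o[2])/d[2]
def proj(c,P):
    K=np.array(c["intrinsics"]);T=np.array(c["extrinsics"])
    p=(np.atleast_2d(P)-T[:3,3])@T[:3,:3]
    return np.c_[K[0,0]*p[:,0]/-p[:,2]+K[0,2],K[1,1]*p[:,1]/p[:,2]+K[1,2]]
def save(img,n): cv2.imwrite("pics/"+n,np.ascontiguousarray(img[:,:,::-1]))
E
python3 - <<'E'
from h import *
np.set_printoptions(precision=3,suppress=True)
a=read_camera("scene");b=read_camera("side")
print(a.keys());
for c in(a,b):print(c["intrinsics"],c["extrinsics"])
save(a["img"],"scene0.png");save(b["img"],"side0.png")
for c,n in((a,"scene"),(b,"side")):
  for t in["lunchbox","lid","catch","tub","pot","mandarin","bottle","mill","salt","mug","jam","tumbler","apple"]:
    print(n,t,[(np.round(r["uv"]).tolist(),round(r["p"],2),onz(c,r["uv"],.03)[:2].round(3).tolist()) for r in find_in(c,t)])
E
```

```text
dict_keys(['img', 'intrinsics', 'extrinsics', 'shot'])
[[396.987   0.    286.221]
 [  0.    396.987 205.924]
 [  0.      0.      1.   ]] [[ 0.11  -0.806  0.581  1.113]
 [ 0.994  0.098 -0.052 -0.077]
 [-0.015  0.583  0.812  0.873]
 [ 0.     0.     0.     1.   ]]
[[410.976   0.    282.889]
 [  0.    410.976 207.656]
 [  0.      0.      1.   ]] [[-0.975  0.15  -0.164  0.366]
 [-0.221 -0.715  0.663  0.667]
 [-0.018  0.683  0.73   0.82 ]
 [ 0.     0.     0.     1.   ]]
scene lunchbox [([308.0, 208.0], 0.62, [0.524, 0.032]), ([196.0, 183.0], 0.44, [0.404, -0.26])]
scene lid [([319.0, 217.0], 0.82, [0.554, 0.055])]
scene catch [([109.0, 182.0], 0.43, [0.371, -0.499])]
scene tub [([153.0, 249.0], 0.79, [0.598, -0.36]), ([195.0, 185.0], 0.74, [0.409, -0.264])]
scene pot [([424.0, 171.0], 0.76, [0.438, 0.369]), ([448.0, 161.0], 0.57, [0.41, 0.447])]
scene mandarin [([194.0, 188.0], 0.86, [0.418, -0.265]), ([319.0, 218.0], 0.73, [0.556, 0.056])]
scene bottle [([108.0, 182.0], 0.75, [0.371, -0.504])]
scene mill [([200.0, 268.0], 0.67, [0.664, -0.245])]
scene salt [([443.0, 188.0], 0.67, [0.502, 
[... 516 characters left out ...]
, 135.0], 0.97, [0.6, -0.359])]
side pot [([288.0, 414.0], 0.75, [0.423, 0.441]), ([287.0, 362.0], 0.69, [0.444, 0.35])]
side mandarin [([342.0, 161.0], 0.82, [0.415, -0.268])]
side bottle [([347.0, 105.0], 0.89, [0.436, -0.561])]
side mill [([246.0, 140.0], 0.71, [0.721, -0.31])]
side salt [([250.0, 374.0], 0.76, [0.509, 0.388]), ([274.0, 235.0], 0.38, [0.544, 0.046])]
side mug [([160.0, 357.0], 0.9, [0.691, 0.393])]
side jam [([271.0, 108.0], 0.8, [0.687, -0.495]), ([288.0, 135.0], 0.46, [0.597, -0.358])]
side tumbler [([359.0, 173.0], 0.61, [0.361, -0.226]), ([159.0, 357.0], 0.58, [0.693, 0.394])]
side apple [([176.0, 287.0], 0.85, [0.723, 0.237]), ([243.0, 213.0], 0.55, [0.642, -0.011])]
```

View pics/scene0.png

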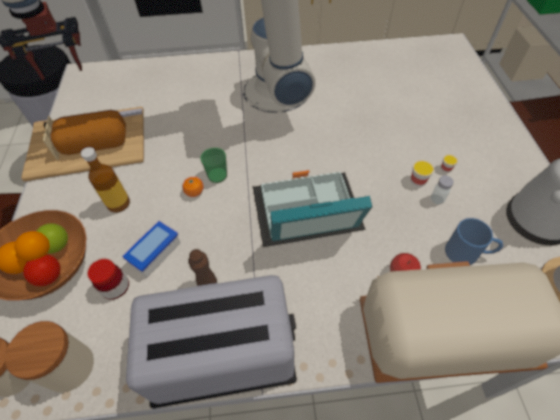

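View pics/side0.png

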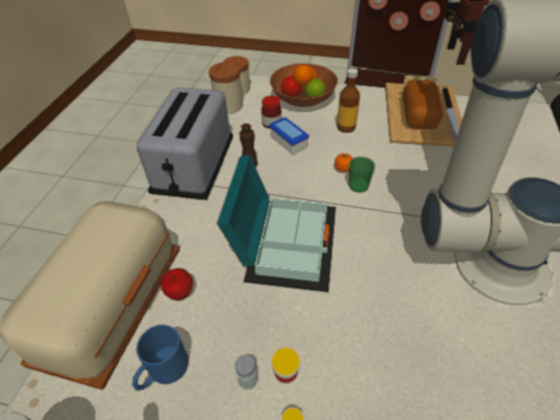

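Scene view: two pots, a larger one at (423,172) and a smaller one at (449,162). The tub is at (151,246), with jam and mill nearby. The mandarin is at (193,187), close to the tumbler at (215,165), and there are other fruits in the bowl at (40,250). The box is at about (308,208) with its catch at (300,174). Next I fit poses from the silhouettes.

```bash
cat >> h.py <<'E'
from scipy.optimize import minimize
def cyl(prof,n=32):
    t=np.linspace(0,2*np.pi,n,endpoint=False)
    return np.concatenate([np.c_[r*np.cos(t),r*np.sin(t),0*t+z] for r,z in prof])
def box(lx,ly,z0,z1): return np.array([[x,y,z] for x in(-lx/2,lx/2) for y in(-ly/2,ly/2) for z in(z0,z1)])
POT=[cyl([(.023,0),(.026,.044),(.028,.044),(.028,.054)])]
MAN=[cyl([(.013,0),(.029,.018),(.029,.03),(.013,.047)])]
TUB=[np.r_[box(.12,.062,0,.038),box(.124,.066,.038,.052)]]
def rz(a): return np.array([[np.cos(a),-np.sin(a),0],[np.sin(a),np.cos(a),0],[0,0,1]])
S=4
def rend(c,parts,p):
    m=np.zeros((420*S,560*S),np.uint8)
    for P in parts:
        uv=proj(c,P@rz(p[2]).T+[p[0],p[1],p[3] if len(p)>3 else 0])
        cv2.fillConvexPoly(m,cv2.convexHull(((uv+.5)*S).astype(np.int32)),255)
    return cv2.resize(m,(560,420),interpolation=cv2.INTER_AREA)/255.
def fit(cms,parts,p0,yaw=False):
    p0=np.array(p0,float)
    def f(q):
        p=np.r_[q,p0[2]][:3] if not yaw else q
        if len(p)<3:p=np.r_[q,0]
        s=0
        for c,m in cms:
            r=rend(c,parts,p);s+=1-np.minimum(r,m).sum()/np.maximum(r,m).sum()
        return s/len(cms)
    q0=p0 if yaw else p0[:2]
    sim=np.array([q0]+[q0+np.eye(len(q0))[i]*([.012,.012,.3][i]) for i in range(len(q0))])
    r=minimize(f,q0,method="Nelder-Mead",options=dict(initial_simplex=sim,xatol=1e-4,fatol=1e-5))
    return r.x,r.fun
def mask(c,t,near=None):
    L=silhouettes(c,t)
    if near is not None: L=sorted(L,key=lambda r:np.hypot(*(np.array(r["uv"])-near)))
    return L[0]["mask"].astype(float)
E
python3 - <<'E'
from h import *
np.set_printoptions(precision=4,suppress=True)
a=read_camera("scene");b=read_camera("side")
def go(n,parts,t,na,nb,p0,yaw=False):
    A=(a,mask(a,t,na));B=(b,mask(b,t,nb))
    for l in([A],[B],[A,B]):print(n,[round(m.sum()) for _,m in l],*fit(l,parts,p0,yaw))
go("tub",TUB,"tub",(153,249),(287,135),[.6,-.36,.6],True)
go("tub-",TUB,"tub",(153,249),(287,135),[.6,-.36,-.6],True)
go("potA",POT,"pot",(424,171),(287,362),[.44,.36,0])
go("potB",POT,"pot",(448,161),(288,414),[.41,.44,0])
go("man",MAN,"mandarin",(194,188),(342,161),[.415,-.266,0])
for n,t,r,h in(("tumbler","tumbler",.036,.08),("mill","mill",.025,.15),("jam","jam",.034,.09),("bottle","bottle",.032,.205)):
    na,nb={"tumbler":((212,163),(359,173)),"mill":((200,268),(246,140)),"jam":((110,275),(271,108)),"bottle":((108,182),(347,105))}[n]
    p0=onz(a,na,.04)
    go(n,[cyl([(r,0),(r,h)])],t,na,nb,[p0[0],p0[1],0])
for c,n in((a,"scene"),(b,"side")):
  for t in("lunchbox","lid","catch"):
    for r in silhouettes(c,t):
      ys,xs=np.nonzero(r["mask"]);print(n,t,r["p"],r["uv"],xs.min(),xs.max(),ys.min(),ys.max(),len(xs))
crop=lambda c,u,v,w,h,s:cv2.resize(c["img"][v:v+h,u:u+w],None,fx=s,fy=s,interpolation=cv2.INTER_CUBIC)
X=crop(a,240,150,140,100,5.0);save(X,"c1.png")
Y=np.hstack([crop(a,400,140,70,70,5),crop(b,250,330,70,70,5)]);save(Y,"c2.png")
E
```

```text
tub [1779] [ 0.5934 -0.3625  2.4549] 0.04711775014322794
tub [899] [ 0.5979 -0.3656 -0.755 ] 0.10191140395018239
tub [1779, 899] [ 0.5942 -0.3618 -0.6985] 0.08378961980546706
tub- [1779] [ 0.5935 -0.3625 -0.6867] 0.045622396794432474
tub- [899] [ 0.5986 -0.3655 -0.7757] 0.10349445952280589
tub- [1779, 899] [ 0.5944 -0.3626 -0.7229] 0.083641476139096
potA [423] [0.4411 0.3584] 0.12328043188396365
potA [859] [0.4457 0.357 ] 0.04493161134666224
potA [423, 859] [0.4453 0.357 ] 0.09460675901189453
potB [207] [0.4093 0.4411] 0.5642249172369953
potB [223] [0.4097 0.464 ] 0.21787879226284346
potB [207, 223] [0.4081 0.4628] 0.42940969290912934
man [6718] [ 0.415 -0.266] 1.0
man [287] [ 0.4137 -0.2743] 0.24001698719893216
man [6718, 287] [ 0.4137 -0.2743] 0.6200084935994661Traceback (most recent call last):
  File "<stdin>", line 15, in <module>
  File "<stdin>", line 5, in go
  File "h.py", line 46, in mask
    return L[0]["mask"].astype(float)
           ~^^^
IndexError: list index out of range
```

```bash
python3 - <<'E'
from h import *
np.set_printoptions(precision=4,suppress=True)
a=read_camera("scene");b=read_camera("side")
def orange(c,u,v,w=16):
    h=cv2.cvtColor(c["img"],cv2.COLOR_RGB2HSV).astype(int)
    m=((h[...,0]<22)&(h[...,1]>150)&(h[...,2]>80)).astype(float);z=np.zeros_like(m);z[v-w:v+w,u-w:u+w]=m[v-w:v+w,u-w:u+w];return z
A=(a,orange(a,193,187));B=(b,orange(b,344,162))
for l in([A],[B],[A,B]):print("man",[m.sum() for _,m in l],*fit(l,MAN,[.415,-.266,0]))
for n,na,nb,r,h in(("tumbler",(212,163),(359,173),.036,.08),("mill",(200,268),(246,140),.025,.15),("jam",(110,275),(271,108),.034,.09),("bottle",(108,182),(347,105),.032,.205)):
    for c,q in((a,na),(b,nb)):
      try:
        p0=onz(c,q,h/2);print(n,*fit([(c,mask(c,n,q))],[cyl([(r,0),(r,h)])],[p0[0],p0[1],0]))
      except IndexError:print(n,"none")
for c,n in((a,"scene"),(b,"side")):
  for t in("lunchbox","lid","catch"):
    for r in silhouettes(c,t):
      ys,xs=np.nonzero(r["mask"]);print(n,t,r["p"],r["uv"],xs.min(),xs.max(),ys.min(),ys.max(),len(xs))
crop=lambda c,u,v,w,h,s:cv2.resize(c["img"][v:v+h,u:u+w],None,fx=s,fy=s,interpolation=cv2.INTER_CUBIC)
X=np.hstack([crop(a,245,160,135,90,3),crop(b,215,150,130,90*1,3)])
Y=np.hstack([crop(a,400,140,70,70,3),crop(b,250,330,70,70,3),crop(a,175,145,57,70,3),crop(b,325,140,60,70,3)])
Z=np.zeros((X.shape[0]+Y.shape[0]+0,max(X.shape[1],Y.shape[1]),3),np.uint8);Z[:X.shape[0],:X.shape[1]]=X;Z[X.shape[0]:,:Y.shape[1]]=Y
save(Z,"c1.png")
save(crop(b,215,150,130,145,4.1),"c2.png")
E
```

```text
man [np.float64(290.0)] [ 0.4073 -0.2708] 0.15067766918679693
man [np.float64(233.0)] [ 0.4101 -0.271 ] 0.21825558359792663
man [np.float64(290.0), np.float64(233.0)] [ 0.4087 -0.2708] 0.19204919853443103
tumbler [ 0.3464 -0.2063] 0.20969954845432448
tumbler [ 0.3592 -0.212 ] 0.13238520408163268
mill [ 0.6868 -0.2332] 0.34066640096751155
mill [ 0.6913 -0.2407] 0.4600274781331193
jam [ 0.6729 -0.4502] 0.15888136631170668
jam [ 0.6773 -0.4506] 0.22360628609318067
bottle [ 0.4315 -0.4723] 0.2626600801139364
bottle [ 0.4269 -0.4752] 0.2572486413614692
scene lunchbox 0.91 [304.9, 209.5] 254 371 170 245 6553
scene lid 0.59 [321.2, 216.1] 271 372 195 239 2972
side lunchbox 0.69 [274.4, 230.2] 217 335 155 291 10047
side lunchbox 0.67 [359.2, 173.4] 348 374 156 192 758
side lunchbox 0.44 [247.4, 373.6] 235 257 355 390 646
side lid 0.95 [243.8, 208.3] 216 268 155 265 3638
side catch 0.63 [325.0, 233.3] 323 328 225 240 64
```

View pics/c1.png

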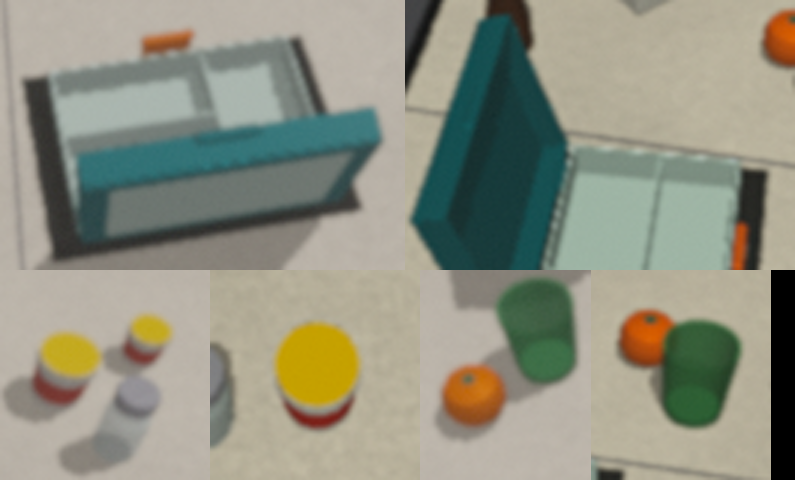

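View pics/c2.png

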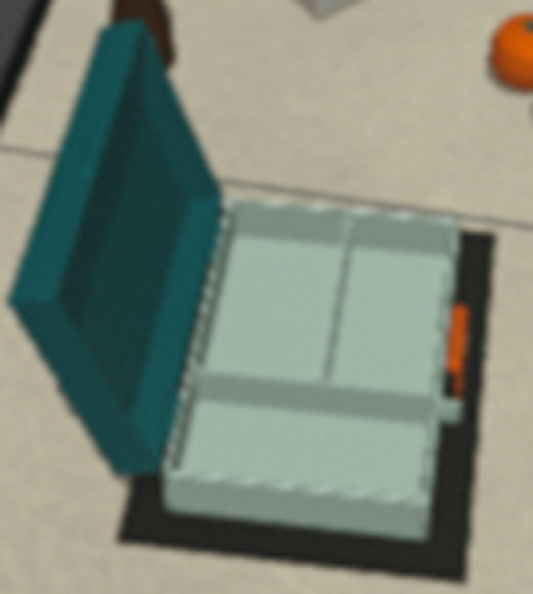

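```bash
cat > boxfit.py <<'E'
from h import *
from scipy.optimize import least_squares
np.set_printoptions(precision=4,suppress=True)
a=read_camera("scene");b=read_camera("side")
sc=lambda X,Y:(245+X/3-.3,160+Y/3-.3); sd=lambda X,Y:(215+X/4.1-.4,150+Y/4.1-.4)
base=[(a,sc(292,38),(-75,110,38)),(a,sc(50,73),(-75,-110,38)),
(b,sd(165,510),(75,110,0)),(b,sd(428,538),(-75,110,0)),(b,sd(430,497),(-75,110,38)),(b,sd(460,218),(-75,-110,38)),(b,sd(232,203),(75,-110,38)),
(b,sd(350,222),(-4.5,-110,33)),(b,sd(458,308),(-86,-23,55)),(b,sd(452,390),(-86,23,55))]
lid=[(a,sc(380,140),151,29,110),(a,sc(372,110),151,0,110),(a,sc(80,155),151,0,-110),(a,sc(82,188),151,29,-110),
(b,sd(12,298),151,29,110),(b,sd(105,25),151,29,-110),(b,sd(50,305),151,0,110),(b,sd(148,22),151,0,-110)]
def res(p,full=False):
    x,y,w,an=p;R=rz(w);o=[]
    for c,uv,P in base:o.append(proj(c,R@(np.array(P)/1e3)+[x,y,0])[0]-uv)
    for c,uv,r,d,yy in lid:
        P=np.array([76-r*np.cos(an)+d*np.sin(an),yy,38+r*np.sin(an)+d*np.cos(an)])/1e3
        o.append(proj(c,R@P+[x,y,0])[0]-uv)
    return np.array(o) if full else np.array(o).ravel()
s=least_squares(res,[.53,.03,.1,1.8],loss="soft_l1");print(s.x);print(res(s.x,True).round(1).tolist())
E
python3 boxfit.py
```

```text
[0.4996 0.0329 0.0668 1.855 ]
[[-1.4, -0.8], [0.2, -0.8], [-0.1, 0.4], [-1.2, 1.3], [-0.9, 2.1], [-0.1, 0.5], [-0.8, -1.5], [0.0, -1.8], [2.3, -0.3], [2.2, -5.8], [1.6, 0.5], [1.0, -1.9], [-1.5, -1.5], [0.0, 0.4], [-1.9, 0.6], [-0.7, -0.2], [1.3, -2.2], [-0.3, -1.0]]
```

```bash
python3 - <<'E'
from h import *
np.set_printoptions(precision=4,suppress=True)
s=manip.sense();print(s["time_s"],s["tool_pos"],s["tool_rot"],s["gripper_width"],s["wrist_force"])
c=read_camera("wrist");print(c["extrinsics"],c["intrinsics"])
E
```

```text
3.0 [ 0.1355 -0.5845  0.2397] [[ 0.9742  0.2258 -0.    ]
 [ 0.2258 -0.9742 -0.    ]
 [-0.     -0.     -1.    ]] 0.08789913159509412 [-0.2323 -0.4497  0.2801]
[[ 0.2255  0.945   0.237   0.1996]
 [-0.9743  0.2189  0.0539 -0.5698]
 [-0.001  -0.2431  0.97    0.3844]
 [ 0.      0.      0.      1.    ]] [[341.2096   0.     282.1354]
 [  0.     341.2096 209.9804]
 [  0.       0.       1.    ]]
```

Call:
drive_tool --commands '[{"x":0.95,"y":0.46,"z":0.7,"wz":-0.57},{"x":0.95,"y":0.46,"z":0.7,"wz":-0.57},{"x":0.95,"y":0.46,"z":0.6,"wz":-0.57},{"x":0.95,"y":0.46,"wz":-0.57},{"x":0.95,"y":0.46,"wz":-0.57},{"x":0.95,"y":0.46,"wz":-0.57},{"x":0.95,"y":0.46,"wz":-0.57},{"x":0.95,"y":0.46,"wz":-0.57},{"x":0.95,"y":0.46,"wz":-0.57},{"x":0.95,"y":0.46,"wz":-0.57}]'

```text
invalid input at $.commands[0]: expected keys x, y, z, wx, wy, wz, gripper
```

Call:
drive_tool --commands '[{"x":0.95,"y":0.46,"wz":-0.57},{"x":0.95,"y":0.46,"wz":-0.57},{"x":0.95,"y":0.46,"wz":-0.57},{"x":0.95,"y":0.46,"z":-0.5,"wz":-0.57},{"x":0.95,"y":0.46,"z":-1,"wz":-0.57},{"x":0.95,"y":0.46,"z":-1,"wz":-0.57},{"z":-0.5},{}]'

```text
invalid input at $.commands[0]: expected keys x, y, z, wx, wy, wz, gripper
```

```bash
python3 - <<'E'
from h import *
np.set_printoptions(precision=4,suppress=True)
s=manip.sense();print(s["time_s"],s["tool_pos"],s["tool_rot"],s["qpos"])
c=read_camera("wrist");save(c["img"],"w1.png")
for r in silhouettes(c,"tub"):
    print(r["p"],r["uv"],r["mask"].sum())
m=mask(c,"tub")
print(fit([(c,m)],TUB,[.595,-.362,-.72],True))
E
```

```text
3.05 [ 0.1355 -0.5845  0.2397] [[ 0.9742  0.2258  0.    ]
 [ 0.2258 -0.9742 -0.    ]
 [ 0.      0.     -1.    ]] [-1.3997  0.0911  1.2307  0.      1.8198 -0.0567]Traceback (most recent call last):
  File "<stdin>", line 7, in <module>
  File "h.py", line 46, in mask
    return L[0]["mask"].astype(float)
           ~^^^
IndexError: list index out of range
```

View pics/w1.png

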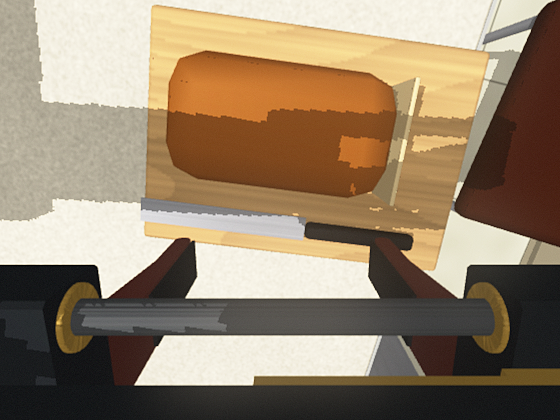

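The wrist view shows only the bread board so far, because the rows were refused: every row needs all seven keys.

Call:
drive_tool --commands '[{"x":0.95,"y":0.46,"z":0.7,"wx":0,"wy":0,"wz":-0.57,"gripper":1},{"x":0.95,"y":0.46,"z":0.7,"wx":0,"wy":0,"wz":-0.57,"gripper":1},{"x":0.95,"y":0.46,"z":0.6,"wx":0,"wy":0,"wz":-0.57,"gripper":1},{"x":0.95,"y":0.46,"z":0,"wx":0,"wy":0,"wz":-0.57,"gripper":1},{"x":0.95,"y":0.46,"z":0,"wx":0,"wy":0,"wz":-0.57,"gripper":1},{"x":0.95,"y":0.46,"z":0,"wx":0,"wy":0,"wz":-0.57,"gripper":1},{"x":0.95,"y":0.46,"z":0,"wx":0,"wy":0,"wz":-0.57,"gripper":1},{"x":0.95,"y":0.46,"z":0,"wx":0,"wy":0,"wz":-0.57,"gripper":1},{"x":0.95,"y":0.46,"z":0,"wx":0,"wy":0,"wz":-0.57,"gripper":1},{"x":0.95,"y":0.46,"z":0,"wx":0,"wy":0,"wz":-0.57,"gripper":1}]'

```text
time_s: 4.03
tool_pos: [0.4218, -0.4456, 0.2997]
tool_rot: [[0.932, -0.363, 0.0], [-0.363, -0.932, -0.0], [0.0, 0.0, -1.0]]
wrist_force: [0.4, -1.0, 0.5]
gripper_width: 0.0876
grip_force: 0.0
```

Call:
drive_tool --commands '[{"x":0.95,"y":0.46,"z":0,"wx":0,"wy":0,"wz":-0.57,"gripper":1},{"x":0.95,"y":0.46,"z":0,"wx":0,"wy":0,"wz":-0.57,"gripper":1},{"x":0.95,"y":0.46,"z":0,"wx":0,"wy":0,"wz":-0.57,"gripper":1},{"x":0.95,"y":0.46,"z":-0.5,"wx":0,"wy":0,"wz":-0.57,"gripper":1},{"x":0.95,"y":0.46,"z":-1,"wx":0,"wy":0,"wz":-0.57,"gripper":1},{"x":0.95,"y":0.46,"z":-1,"wx":0,"wy":0,"wz":-0.57,"gripper":1},{"x":0,"y":0,"z":-0.5,"wx":0,"wy":0,"wz":0,"gripper":1},{"x":0,"y":0,"z":0,"wx":0,"wy":0,"wz":0,"gripper":1}]'

```text
time_s: 4.7
tool_pos: [0.589, -0.3627, 0.2055]
tool_rot: [[0.749, -0.663, -0.008], [-0.663, -0.749, 0.006], [-0.01, 0.001, -1.0]]
wrist_force: [-0.1, -0.9, 0.7]
gripper_width: 0.0878
grip_force: 0.0
```

```bash
python3 - <<'E'
from h import *
np.set_printoptions(precision=4,suppress=True)
s=manip.sense();print(s["time_s"],s["tool_pos"],s["tool_rot"],s["qpos"])
c=read_camera("wrist");save(c["img"],"w2.png")
for r in silhouettes(c,"tub"):
    print(r["p"],r["uv"],r["mask"].sum())
m=mask(c,"tub")
print(fit([(c,m)],TUB,[.595,-.362,-.72],True))
E
```

```text
4.7 [ 0.589  -0.3627  0.2055] [[ 0.7488 -0.6628 -0.0081]
 [-0.6628 -0.7488  0.0055]
 [-0.0097  0.0012 -1.    ]] [-0.6012  0.3511  0.9935  0.      1.8067  1.6942]
0.61 [274.0, 189.7] 9936
(array([ 0.5971, -0.361 , -0.7117]), np.float64(0.025464130370807858))
```

View pics/w2.png

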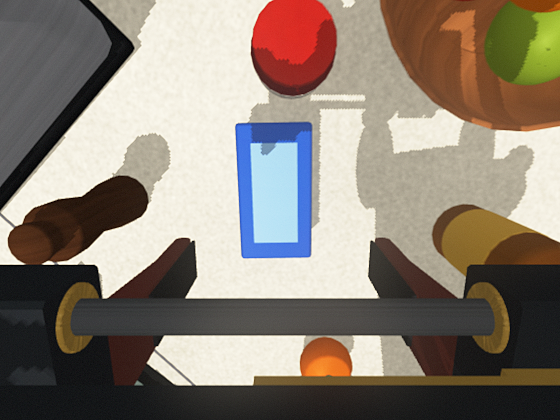

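The view shows the tub at (274,190), jam above it, mill and toaster to the left, bottle to the right, all clear of the fingers. Descending.

Call:
drive_tool --commands '[{"x":0.2,"y":0.05,"z":-1,"wx":0,"wy":0,"wz":0.12,"gripper":1},{"x":0,"y":0,"z":-1,"wx":0,"wy":0,"wz":0,"gripper":1},{"x":0,"y":0,"z":-1,"wx":0,"wy":0,"wz":0,"gripper":1},{"x":0,"y":0,"z":-0.5,"wx":0,"wy":0,"wz":0,"gripper":1},{"x":0,"y":0,"z":0,"wx":0,"wy":0,"wz":0,"gripper":1},{"x":0,"y":0,"z":0,"wx":0,"wy":0,"wz":0,"gripper":1}]'

```text
time_s: 5.35
tool_pos: [0.5946, -0.3645, 0.1092]
tool_rot: [[0.755, -0.656, 0.001], [-0.656, -0.755, -0.001], [0.002, -0.0, -1.0]]
wrist_force: [0.5, -0.0, 0.6]
gripper_width: 0.0878
grip_force: 0.0
```

Call:
drive_tool --commands '[{"x":0.08,"y":0.12,"z":-0.8,"wx":0,"wy":0,"wz":0.04,"gripper":1},{"x":0,"y":0,"z":-0.7,"wx":0,"wy":0,"wz":0,"gripper":1},{"x":0,"y":0,"z":-0.33,"wx":0,"wy":0,"wz":0,"gripper":1},{"x":0,"y":0,"z":0,"wx":0,"wy":0,"wz":0,"gripper":1},{"x":0,"y":0,"z":0,"wx":0,"wy":0,"wz":0,"gripper":0.4},{"x":0,"y":0,"z":0,"wx":0,"wy":0,"wz":0,"gripper":0.4},{"x":0,"y":0,"z":0,"wx":0,"wy":0,"wz":0,"gripper":0.4},{"x":0,"y":0,"z":0,"wx":0,"wy":0,"wz":0,"gripper":0.4}]'

```text
time_s: 6.02
tool_pos: [0.598, -0.3605, 0.0546]
tool_rot: [[0.758, -0.652, 0.002], [-0.652, -0.758, -0.002], [0.003, -0.0, -1.0]]
wrist_force: [-0.9, 0.1, 2.1]
gripper_width: 0.066
grip_force: 30.0
```

Call:
drive_tool --commands '[{"x":0,"y":0,"z":0.7,"wx":0,"wy":0,"wz":0,"gripper":0.4},{"x":0,"y":0,"z":0.9,"wx":0,"wy":0,"wz":0,"gripper":0.4},{"x":0,"y":0,"z":1,"wx":0,"wy":0,"wz":0,"gripper":0.4},{"x":-0.1,"y":0.5,"z":1,"wx":0,"wy":0,"wz":0.9,"gripper":0.4},{"x":-0.2,"y":0.9,"z":0.9,"wx":0,"wy":0,"wz":1,"gripper":0.4},{"x":-0.3,"y":0.9,"z":0.9,"wx":0,"wy":0,"wz":1,"gripper":0.4},{"x":-0.3,"y":0.9,"z":0.9,"wx":0,"wy":0,"wz":1,"gripper":0.4},{"x":-0.4,"y":0.9,"z":0.9,"wx":0,"wy":0,"wz":1,"gripper":0.4},{"x":-0.4,"y":0.9,"z":0,"wx":0,"wy":0,"wz":1,"gripper":0.4},{"x":-0.3,"y":0.5,"z":0,"wx":0,"wy":0,"wz":1,"gripper":0.4}]'

```text
time_s: 6.85
tool_pos: [0.5373, -0.1926, 0.2724]
tool_rot: [[1.0, 0.019, 0.006], [0.019, -1.0, -0.002], [0.006, 0.002, -1.0]]
wrist_force: [-0.2, 0.7, -2.5]
gripper_width: 0.0658
grip_force: 30.0
```

Call:
drive_tool --commands '[{"x":0,"y":0.2,"z":0,"wx":0,"wy":0,"wz":0.5,"gripper":0.4},{"x":0,"y":0,"z":0,"wx":0,"wy":0,"wz":0,"gripper":0.4},{"x":0,"y":0,"z":0,"wx":0,"wy":0,"wz":0,"gripper":0.4}]'

```text
time_s: 7.1
tool_pos: [0.5374, -0.1887, 0.2689]
tool_rot: [[0.998, 0.063, 0.001], [0.063, -0.998, -0.001], [0.001, 0.001, -1.0]]
wrist_force: [0.7, -0.1, -1.4]
gripper_width: 0.0658
grip_force: 30.0
```

```bash
python3 - <<'E'
from h import *
np.set_printoptions(precision=4,suppress=True)
s=manip.sense();print(s["time_s"],s["tool_pos"],s["tool_rot"],s["gripper_width"])
c=read_camera("wrist");save(c["img"],"w3.png");np.savez("w3.npz",**{k:c[k] for k in("img","intrinsics","extrinsics")})
E
```

```text
7.1 [ 0.5374 -0.1887  0.2689] [[ 0.998   0.0632  0.0007]
 [ 0.0632 -0.998  -0.0005]
 [ 0.0007  0.0006 -1.    ]] 0.0658181636003735
```

View pics/w3.png

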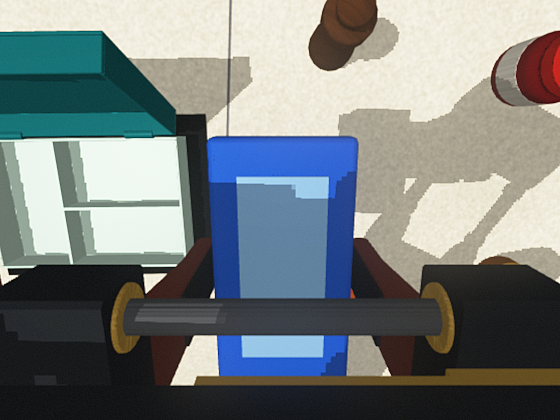

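```bash
python3 - <<'E'
from h import *
np.set_printoptions(precision=1,suppress=True,linewidth=150)
c=dict(np.load("w3.npz"))
p=[.4996,.0329,.0668]
P=np.array([(75,-110,38),(75,-107,38),(-75,-110,38),(-75,-107,38),(-4.5,-107,33),(-6,-107,33),(-3,-107,33),(-4.5,28,33),(72,29.5,33),(-72,29.5,33),(72,107,38),(-75,107,38)])/1e3
print(np.c_[P*1e3,proj(c,P@rz(p[2]).T+[p[0],p[1],0])])
g=cv2.cvtColor(c["img"],cv2.COLOR_RGB2GRAY).astype(int)
print("row 170",g[170,0:215].tolist());print("row 240",g[240,0:215].tolist());print("col130",g[120:275,130].tolist());print("col 160", g[120:275,160].tolist())
E
```

```text
[[  75.  -110.    38.   176.7  138.1]
 [  75.  -107.    38.   173.9  138.1]
 [ -75.  -110.    38.   186.7  267.4]
 [ -75.  -107.    38.   184.1  267.4]
 [  -4.5 -107.    33.   180.8  208.6]
 [  -6.  -107.    33.   180.9  209.9]
 [  -3.  -107.    33.   180.7  207.3]
 [  -4.5   28.    33.    63.4  209.1]
 [  72.    29.5   33.    50.9  141.3]
 [ -72.    29.5   33.    71.2  263.8]
 [  72.   107.    38.   -23.7  141.8]
 [ -75.   107.    38.     3.7  268. ]]
row 170 [114, 117, 113, 115, 114, 111, 132, 165, 161, 161, 158, 161, 162, 160, 163, 158, 158, 158, 152, 208, 250, 244, 241, 242, 242, 242, 243, 242, 243, 242, 243, 242, 242, 242, 243, 242, 243, 243, 243, 243, 243, 242, 244, 242, 244, 242, 243, 244, 244, 243, 244, 243, 243, 243, 244, 247, 246, 172, 101, 113, 114, 112, 113, 113, 114, 113, 114, 115, 113, 116, 113, 110, 140, 178, 161, 160, 158, 161, 160, 161, 157, 159, 149, 214, 253, 246, 244, 245, 245, 245, 245, 245, 245, 245, 244, 245, 245, 245, 245, 245, 245, 245, 245, 245, 245, 246, 245, 245, 245, 245, 245, 245, 245, 245, 245, 245, 245, 246, 245, 245, 245, 245, 245, 246, 245, 245, 245,
[... 2298 characters left out ...]
102, 79, 25, 75, 222, 251, 233, 237, 247, 246, 246, 246, 245, 245, 245, 245, 245, 245, 245, 245, 245, 245, 245, 245, 245, 245, 245, 246, 244, 245, 245, 245, 245, 245, 245, 245, 245, 245, 245, 245, 245, 245, 245, 245, 245, 245, 245, 245, 245, 245, 245, 245, 245, 245, 244, 245, 244, 245, 245, 244, 245, 245, 244, 245, 245, 250, 227, 156, 143, 125, 126, 129, 116, 189, 246, 246, 244, 244, 243, 243, 244, 244, 243, 243, 242, 243, 243, 242, 243, 242, 243, 242, 242, 242, 241, 243, 242, 241, 242, 242, 241, 241, 241, 241, 241, 241, 241, 242, 241, 241, 241, 240, 241, 241, 240, 240, 242, 247, 221, 154, 158, 140, 127, 127, 128, 126, 130, 128, 129, 124, 112, 206, 254, 204, 33, 35, 39, 35, 33, 18, 151, 237]
```

The wrist view shows the right half of the box, the divider top at about row 206 and the right rim at about column 180. This matches the fit to within about 1 mm, so I use box = (0.501, 0.033, yaw 0.067). Carrying the tub over.

Call:
drive_tool --commands '[{"x":-0.1,"y":0.7,"z":0,"wx":0,"wy":0,"wz":0,"gripper":0.4},{"x":-0.13,"y":1,"z":0,"wx":0,"wy":0,"wz":0,"gripper":0.4},{"x":-0.14,"y":1,"z":0,"wx":0,"wy":0,"wz":0,"gripper":0.4},{"x":-0.15,"y":1,"z":0,"wx":0,"wy":0,"wz":0,"gripper":0.4},{"x":-0.15,"y":1,"z":0,"wx":0,"wy":0,"wz":0,"gripper":0.4},{"x":-0.15,"y":1,"z":0,"wx":0,"wy":0,"wz":0,"gripper":0.4},{"x":-0.15,"y":1,"z":0,"wx":0,"wy":0,"wz":0,"gripper":0.4},{"x":-0.15,"y":1,"z":-0.2,"wx":0,"wy":0,"wz":0,"gripper":0.4},{"x":-0.15,"y":1,"z":-0.5,"wx":0,"wy":0,"wz":0,"gripper":0.4},{"x":-0.1,"y":0.9,"z":-0.8,"wx":0,"wy":0,"wz":0,"gripper":0.4}]'

```text
time_s: 7.98
tool_pos: [0.4972, 0.1003, 0.2254]
tool_rot: [[0.998, 0.062, 0.005], [0.062, -0.998, 0.001], [0.005, -0.0, -1.0]]
wrist_force: [0.4, 0.3, -2.4]
gripper_width: 0.0657
grip_force: 30.0
```

Call:
drive_tool --commands '[{"x":0,"y":0.1,"z":-1,"wx":0,"wy":0,"wz":0,"gripper":0.4},{"x":0,"y":0,"z":-1,"wx":0,"wy":0,"wz":0,"gripper":0.4},{"x":0,"y":0,"z":-0.9,"wx":0,"wy":0,"wz":0,"gripper":0.4},{"x":0,"y":0,"z":-0.5,"wx":0,"wy":0,"wz":0,"gripper":0.4},{"x":0,"y":0,"z":0,"wx":0,"wy":0,"wz":0,"gripper":0.4},{"x":0,"y":0,"z":0,"wx":0,"wy":0,"wz":0,"gripper":0.4}]'

```text
time_s: 8.48
tool_pos: [0.4961, 0.1016, 0.1205]
tool_rot: [[0.998, 0.063, -0.003], [0.063, -0.998, -0.0], [-0.003, 0.0, -1.0]]
wrist_force: [0.3, 0.5, -0.8]
gripper_width: 0.0657
grip_force: 30.0
```

Call:
drive_tool --commands '[{"x":0,"y":0,"z":-0.6,"wx":0,"wy":0,"wz":0.04,"gripper":0.4},{"x":0,"y":0,"z":-0.5,"wx":0,"wy":0,"wz":0,"gripper":0.4},{"x":0,"y":0,"z":-0.4,"wx":0,"wy":0,"wz":0,"gripper":0.4},{"x":0,"y":0,"z":-0.3,"wx":0,"wy":0,"wz":0,"gripper":0.4},{"x":0,"y":0,"z":-0.15,"wx":0,"wy":0,"wz":0,"gripper":0.4},{"x":0,"y":0,"z":0,"wx":0,"wy":0,"wz":0,"gripper":0.4},{"x":0,"y":0,"z":0,"wx":0,"wy":0,"wz":0,"gripper":0.4}]'

```text
time_s: 9.07
tool_pos: [0.4966, 0.1021, 0.0636]
tool_rot: [[0.998, 0.068, 0.001], [0.068, -0.998, 0.0], [0.001, -0.0, -1.0]]
wrist_force: [-0.1, 0.2, -1.3]
gripper_width: 0.0655
grip_force: 30.0
```

Call:
drive_tool --commands '[{"x":0,"y":0,"z":-0.12,"wx":0,"wy":0,"wz":0,"gripper":0.4},{"x":0,"y":0,"z":-0.04,"wx":0,"wy":0,"wz":0,"gripper":0.4},{"x":0,"y":0,"z":0,"wx":0,"wy":0,"wz":0,"gripper":0.4}]'

```text
time_s: 9.32
tool_pos: [0.4966, 0.1022, 0.0586]
tool_rot: [[0.998, 0.069, 0.001], [0.069, -0.998, 0.0], [0.001, -0.0, -1.0]]
wrist_force: [0.8, -0.2, -1.2]
gripper_width: 0.0659
grip_force: 30.0
```

Call:
drive_tool --commands '[{"x":0,"y":0,"z":-0.04,"wx":0,"wy":0,"wz":0,"gripper":0.4},{"x":0,"y":0,"z":0,"wx":0,"wy":0,"wz":0,"gripper":0.97},{"x":0,"y":0,"z":0,"wx":0,"wy":0,"wz":0,"gripper":0.97},{"x":0,"y":0,"z":0,"wx":0,"wy":0,"wz":0,"gripper":0.97},{"x":0,"y":0,"z":0.5,"wx":0,"wy":0,"wz":0,"gripper":0.97},{"x":0,"y":0,"z":1,"wx":0,"wy":0,"wz":0,"gripper":0.97},{"x":0,"y":0,"z":1,"wx":0,"wy":0,"wz":0,"gripper":0.97},{"x":-0.1,"y":0.5,"z":1,"wx":0,"wy":0,"wz":0,"gripper":1},{"x":-0.2,"y":1,"z":0.7,"wx":0,"wy":0,"wz":0,"gripper":1},{"x":-0.2,"y":1,"z":0.5,"wx":0,"wy":0,"wz":0,"gripper":1}]'

```text
time_s: 10.15
tool_pos: [0.4819, 0.1775, 0.2011]
tool_rot: [[0.998, 0.066, 0.004], [0.066, -0.998, 0.001], [0.004, -0.001, -1.0]]
wrist_force: [0.1, -0.0, -0.7]
gripper_width: 0.0878
grip_force: 0.0
```

Call:
drive_tool --commands '[{"x":-0.2,"y":1,"z":0,"wx":0,"wy":0,"wz":0,"gripper":1},{"x":-0.2,"y":1,"z":0,"wx":0,"wy":0,"wz":0,"gripper":1},{"x":-0.2,"y":1,"z":0,"wx":0,"wy":0,"wz":0,"gripper":1},{"x":-0.2,"y":1,"z":0,"wx":0,"wy":0,"wz":0,"gripper":1},{"x":-0.2,"y":1,"z":0,"wx":0,"wy":0,"wz":0,"gripper":1},{"x":-0.2,"y":0.8,"z":0,"wx":0,"wy":0,"wz":0,"gripper":1},{"x":0,"y":0.2,"z":0,"wx":0,"wy":0,"wz":0,"gripper":1},{"x":0,"y":0,"z":0,"wx":0,"wy":0,"wz":0,"gripper":1}]'

```text
time_s: 10.82
tool_pos: [0.4447, 0.3585, 0.1974]
tool_rot: [[0.997, 0.071, -0.001], [0.071, -0.997, -0.0], [-0.001, 0.0, -1.0]]
wrist_force: [0.6, -0.1, 0.5]
gripper_width: 0.0882
grip_force: 0.0
```

```bash
python3 - <<'E'
from h import *
np.set_printoptions(precision=4,suppress=True)
s=manip.sense();print(s["time_s"],s["tool_pos"],s["tool_rot"],s["gripper_width"])
c=read_camera("wrist")
for r in silhouettes(c,"pot"): print("pot",r["p"],r["uv"],r["mask"].sum(),onz(c,r["uv"],.05),fit([(c,r["mask"].astype(float))],POT,[*onz(c,r["uv"],.04)[:2],0]))
for r in silhouettes(c,"salt"): print("salt",r["p"],r["uv"],r["mask"].sum(),fit([(c,r["mask"].astype(float))],[cyl([(.02,0),(.02,.08)])],[*onz(c,r["uv"],.04)[:2],0]))
b=read_camera("side")
for r in silhouettes(b,"tub"): print("tub",r["p"],r["uv"],r["mask"].sum(),)
# box frame check of tub
def rb(p): return rz(-.067)@(np.r_[p,0]-[.5008,.0329,0])
T=[TUB[0]+[0,0,.004]]
for r in silhouettes(b,"tub")[:1]:
    f=fit([(b,r["mask"].astype(float))],T,[.496,.102,.067],True);print(f,rb(f[0][:2]))
save(np.hstack([c["img"],b["img"]])[:, :, :] if 0 else c["img"],"w4.png")
E
```

```text
10.8167 [0.4447 0.3585 0.1974] [[ 0.9975  0.0713 -0.0007]
 [ 0.0713 -0.9975 -0.0005]
 [-0.0007  0.0004 -1.    ]] 0.08819280771231168
pot 0.74 [282.9, 199.6] 3183 [0.4466 0.3581 0.05  ] (array([0.4466, 0.3578]), np.float64(0.03412175400274653))
pot 0.64 [179.2, 220.1] 1541 [0.4214 0.4487 0.05  ] (array([0.4143, 0.4387]), np.float64(0.5618302650505682))
salt 0.64 [251.7, 114.4] 2105 (array([0.5153, 0.3878]), np.float64(0.12900257398168669))
salt 0.3 [549.7, 49.8] 604 (array([0.5961, 0.1083]), np.float64(0.10506495835368768))
tub 0.45 [312.1, 247.2] 71
tub 0.2 [176.0, 282.2] 802
(array([0.4875, 0.0529, 0.2188]), np.float64(0.9597287221737816)) [-0.0119  0.0209  0.    ]
```

Call:
drive_tool --commands '[{"x":0.06,"y":-0.03,"z":-0.8,"wx":0,"wy":0,"wz":0,"gripper":1},{"x":0,"y":0,"z":-1,"wx":0,"wy":0,"wz":0,"gripper":1},{"x":0,"y":0,"z":-1,"wx":0,"wy":0,"wz":0,"gripper":1},{"x":0,"y":0,"z":-0.9,"wx":0,"wy":0,"wz":0,"gripper":1},{"x":0,"y":0,"z":-0.6,"wx":0,"wy":0,"wz":0,"gripper":1},{"x":0,"y":0,"z":-0.5,"wx":0,"wy":0,"wz":0,"gripper":1},{"x":0,"y":0,"z":-0.17,"wx":0,"wy":0,"wz":0,"gripper":1},{"x":0,"y":0,"z":0,"wx":0,"wy":0,"wz":0,"gripper":1},{"x":0,"y":0,"z":0,"wx":0,"wy":0,"wz":0,"gripper":1}]'

```text
time_s: 11.87
tool_pos: [0.4475, 0.356, 0.0496]
tool_rot: [[0.998, 0.068, 0.001], [0.068, -0.998, 0.0], [0.001, -0.0, -1.0]]
wrist_force: [0.2, -0.1, -0.0]
gripper_width: 0.0878
grip_force: 0.0
```

Call:
drive_tool --commands '[{"x":0,"y":0,"z":0,"wx":0,"wy":0,"wz":0,"gripper":0.4},{"x":0,"y":0,"z":0,"wx":0,"wy":0,"wz":0,"gripper":0.4},{"x":0,"y":0,"z":0,"wx":0,"wy":0,"wz":0,"gripper":0.4},{"x":0,"y":0,"z":0,"wx":0,"wy":0,"wz":0,"gripper":0.4},{"x":0,"y":0,"z":0,"wx":0,"wy":0,"wz":0,"gripper":0.4}]'

```text
time_s: 12.28
tool_pos: [0.4472, 0.3565, 0.0494]
tool_rot: [[0.998, 0.069, 0.001], [0.069, -0.998, 0.001], [0.001, -0.001, -1.0]]
wrist_force: [-0.1, -0.0, 1.2]
gripper_width: 0.0581
grip_force: 0.6
```

Call:
drive_tool --commands '[{"x":0,"y":0,"z":0,"wx":0,"wy":0,"wz":0,"gripper":0.4},{"x":0,"y":0,"z":0,"wx":0,"wy":0,"wz":0,"gripper":0.4},{"x":0,"y":0,"z":0.5,"wx":0,"wy":0,"wz":0,"gripper":0.4},{"x":0,"y":0,"z":0.9,"wx":0,"wy":0,"wz":0,"gripper":0.4},{"x":0,"y":0,"z":1,"wx":0,"wy":0,"wz":0,"gripper":0.4},{"x":0,"y":-0.5,"z":1,"wx":0,"wy":0,"wz":0,"gripper":0.4},{"x":0.1,"y":-0.9,"z":0.6,"wx":0,"wy":0,"wz":0,"gripper":0.4}]'

```text
time_s: 12.87
tool_pos: [0.4499, 0.3157, 0.1717]
tool_rot: [[0.997, 0.072, 0.002], [0.072, -0.997, 0.002], [0.002, -0.002, -1.0]]
wrist_force: [1.6, 0.2, -1.7]
gripper_width: 0.0552
grip_force: 30.0
```

Call:
drive_tool --commands '[{"x":0.1,"y":-1,"z":0.2,"wx":0,"wy":0,"wz":0,"gripper":0.4},{"x":0.1,"y":-1,"z":0,"wx":0,"wy":0,"wz":0,"gripper":0.4},{"x":0.1,"y":-1,"z":0,"wx":0,"wy":0,"wz":0,"gripper":0.4},{"x":0.1,"y":-1,"z":0,"wx":0,"wy":0,"wz":0,"gripper":0.4},{"x":0.1,"y":-1,"z":0,"wx":0,"wy":0,"wz":0,"gripper":0.4},{"x":0,"y":-1,"z":0,"wx":0,"wy":0,"wz":0,"gripper":0.4},{"x":0,"y":-1,"z":0,"wx":0,"wy":0,"wz":0,"gripper":0.4},{"x":0,"y":-1,"z":0,"wx":0,"wy":0,"wz":0,"gripper":0.4},{"x":0,"y":-1,"z":-0.5,"wx":0,"wy":0,"wz":0,"gripper":0.4},{"x":0,"y":-1,"z":-0.8,"wx":0,"wy":0,"wz":0,"gripper":0.4}]'

```text
time_s: 13.7
tool_pos: [0.4661, 0.0127, 0.1379]
tool_rot: [[0.998, 0.069, 0.005], [0.069, -0.998, -0.0], [0.005, 0.001, -1.0]]
wrist_force: [0.5, 0.2, -1.2]
gripper_width: 0.0551
grip_force: 30.0
```

Call:
drive_tool --commands '[{"x":0,"y":-0.7,"z":-0.8,"wx":0,"wy":0,"wz":0,"gripper":0.4},{"x":0,"y":0,"z":-0.3,"wx":0,"wy":0,"wz":0,"gripper":0.4},{"x":0,"y":0,"z":0,"wx":0,"wy":0,"wz":0,"gripper":0.4},{"x":0,"y":0,"z":0,"wx":0,"wy":0,"wz":0,"gripper":0.4}]'

```text
time_s: 14.03
tool_pos: [0.4647, -0.0063, 0.1026]
tool_rot: [[0.998, 0.068, -0.001], [0.068, -0.998, 0.001], [-0.001, -0.001, -1.0]]
wrist_force: [0.2, -0.5, -0.9]
gripper_width: 0.0551
grip_force: 30.0
```

Call:
drive_tool --commands '[{"x":0,"y":-0.1,"z":-0.5,"wx":0,"wy":0,"wz":0,"gripper":0.4},{"x":0,"y":0,"z":-0.45,"wx":0,"wy":0,"wz":0,"gripper":0.4},{"x":0,"y":0,"z":-0.35,"wx":0,"wy":0,"wz":0,"gripper":0.4},{"x":0,"y":0,"z":-0.25,"wx":0,"wy":0,"wz":0,"gripper":0.4},{"x":0,"y":0,"z":-0.1,"wx":0,"wy":0,"wz":0,"gripper":0.4},{"x":0,"y":0,"z":0,"wx":0,"wy":0,"wz":0,"gripper":0.4},{"x":0,"y":0,"z":0,"wx":0,"wy":0,"wz":0,"gripper":0.4}]'

```text
time_s: 14.62
tool_pos: [0.4655, -0.0094, 0.0541]
tool_rot: [[0.998, 0.069, 0.001], [0.069, -0.998, -0.0], [0.001, 0.0, -1.0]]
wrist_force: [0.3, 0.6, -2.3]
gripper_width: 0.0552
grip_force: 30.0
```

Call:
drive_tool --commands '[{"x":0,"y":0,"z":-0.03,"wx":0,"wy":0,"wz":0,"gripper":0.9},{"x":0,"y":0,"z":0,"wx":0,"wy":0,"wz":0,"gripper":0.9},{"x":0,"y":0,"z":0,"wx":0,"wy":0,"wz":0,"gripper":0.9},{"x":0,"y":0,"z":0,"wx":0,"wy":0,"wz":0,"gripper":0.9},{"x":0,"y":0,"z":0.5,"wx":0,"wy":0,"wz":0,"gripper":0.9},{"x":0,"y":0,"z":1,"wx":0,"wy":0,"wz":0,"gripper":0.9},{"x":0,"y":0,"z":1,"wx":0,"wy":0,"wz":0,"gripper":0.9},{"x":-0.1,"y":-0.5,"z":1,"wx":0,"wy":0,"wz":-0.3,"gripper":0.9},{"x":-0.2,"y":-0.9,"z":1,"wx":0,"wy":0,"wz":-0.5,"gripper":0.9},{"x":-0.2,"y":-1,"z":0.5,"wx":0,"wy":0,"wz":-0.5,"gripper":0.9}]'

```text
time_s: 15.45
tool_pos: [0.4508, -0.082, 0.207]
tool_rot: [[0.998, -0.067, 0.006], [-0.067, -0.998, -0.001], [0.006, 0.001, -1.0]]
wrist_force: [1.6, -0.7, 0.9]
gripper_width: 0.0791
grip_force: 0.0
```

Call:
drive_tool --commands '[{"x":-0.2,"y":-1,"z":0,"wx":0,"wy":0,"wz":-0.5,"gripper":0.9},{"x":-0.2,"y":-1,"z":0,"wx":0,"wy":0,"wz":-0.5,"gripper":0.9},{"x":-0.2,"y":-1,"z":0,"wx":0,"wy":0,"wz":-0.5,"gripper":0.9},{"x":-0.2,"y":-1,"z":0,"wx":0,"wy":0,"wz":-0.5,"gripper":0.9},{"x":-0.2,"y":-1,"z":0,"wx":0,"wy":0,"wz":-0.5,"gripper":0.9},{"x":-0.2,"y":-0.9,"z":0,"wx":0,"wy":0,"wz":-0.5,"gripper":0.9},{"x":-0.1,"y":-0.4,"z":0,"wx":0,"wy":0,"wz":0,"gripper":0.9},{"x":0,"y":0,"z":0,"wx":0,"wy":0,"wz":0,"gripper":0.9}]'

```text
time_s: 16.12
tool_pos: [0.4102, -0.2728, 0.2022]
tool_rot: [[0.927, -0.375, -0.001], [-0.375, -0.927, -0.0], [-0.001, 0.0, -1.0]]
wrist_force: [0.1, 0.1, -0.0]
gripper_width: 0.0793
grip_force: 0.0
```

```bash
python3 - <<'E'
from h import *
np.set_printoptions(precision=4,suppress=True)
s=manip.sense();print(s["time_s"],s["tool_pos"],s["tool_rot"],s["gripper_width"])
c=read_camera("wrist")
for r in silhouettes(c,"mandarin"): print("man",r["p"],r["uv"],r["mask"].sum(),fit([(c,r["mask"].astype(float))],MAN,[*onz(c,r["uv"],.023)[:2],0]))
for r in silhouettes(c,"tumbler"): print("tumb",r["p"],r["uv"],r["mask"].sum(),fit([(c,r["mask"].astype(float))],[cyl([(.028,0),(.036,.08)])],[*onz(c,r["uv"],.04)[:2],0]))
b=read_camera("side");a=read_camera("scene")
R=lambda p:rz(-.067)@(np.r_[p,0]-[.5008,.0329,0])
for c,n in((a,"scene"),(b,"side")):
  for t,T,p0 in(("tub",TUB,[.496,.102,.067]),("pot",POT,[.465,-.009,0])):
    for r in silhouettes(c,t):
      if np.hypot(*(np.array(r["uv"])-proj(c,[p0[0],p0[1],.05])[0]))<20:
        f=fit([(c,r["mask"].astype(float))],[T[0]+[0,0,.004]],p0,t=="tub");print(n,t,f,R(f[0][:2]))
crop=lambda c,u,v,w,h,s:cv2.resize(c["img"][v:v+h,u:u+w],None,fx=s,fy=s,interpolation=cv2.INTER_CUBIC)
save(np.hstack([crop(a,235,150,150,110,2.6),crop(b,205,150,150,110*1,2.6)]),"p5.png")
E
```

```text
16.1167 [ 0.4102 -0.2728  0.2022] [[ 0.9271 -0.3747 -0.0006]
 [-0.3747 -0.9271 -0.0001]
 [-0.0006  0.0003 -1.    ]] 0.07933516629628116
man 0.58 [281.6, 193.9] 2933 (array([ 0.411 , -0.2693]), np.float64(0.021876376256266483))
tumb 0.96 [238.9, 271.3] 3936 (array([ 0.3639, -0.2104]), np.float64(0.35834122901570564))
scene tub (array([0.4417, 0.1003, 0.0189]), np.float64(0.4380441813025523)) [-0.0545  0.0712  0.    ]
scene pot (array([ 0.4576, -0.0103]), np.float64(0.20756390279481485)) [-0.046  -0.0402  0.    ]
side tub (array([0.498 , 0.0947, 0.1651]), np.float64(0.19919433078837478)) [0.0013 0.0619 0.    ]
side pot (array([ 0.4646, -0.0115]), np.float64(0.09004973318328668)) [-0.0391 -0.0418  0.    ]
```

View pics/p5.png

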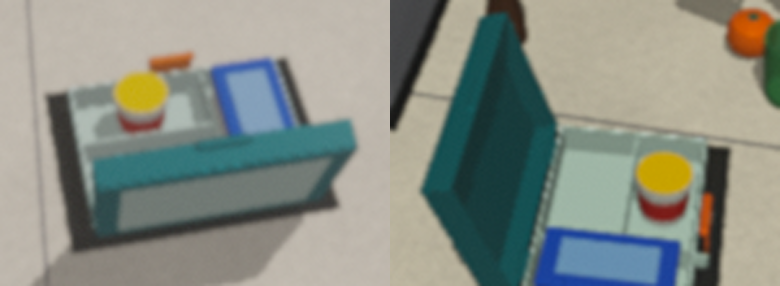

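Box crop: the pot sits in the front right bay and the tub in the left bay, both upright. Next is the mandarin.

Call:
drive_tool --commands '[{"x":0.04,"y":0.12,"z":-0.8,"wx":0,"wy":0,"wz":0,"gripper":1},{"x":0,"y":0,"z":-1,"wx":0,"wy":0,"wz":0,"gripper":1},{"x":0,"y":0,"z":-1,"wx":0,"wy":0,"wz":0,"gripper":1},{"x":0,"y":0,"z":-1,"wx":0,"wy":0,"wz":0,"gripper":1},{"x":0,"y":0,"z":-0.9,"wx":0,"wy":0,"wz":0,"gripper":1},{"x":0,"y":0,"z":-0.7,"wx":0,"wy":0,"wz":0,"gripper":1},{"x":0,"y":0,"z":-0.35,"wx":0,"wy":0,"wz":0,"gripper":1},{"x":0,"y":0,"z":0,"wx":0,"wy":0,"wz":0,"gripper":1},{"x":0,"y":0,"z":0,"wx":0,"wy":0,"wz":0,"gripper":1}]'

```text
time_s: 17.32
tool_pos: [0.4124, -0.267, 0.0304]
tool_rot: [[0.928, -0.372, -0.0], [-0.372, -0.928, 0.0], [-0.0, -0.0, -1.0]]
wrist_force: [0.5, -0.2, -0.3]
gripper_width: 0.087
grip_force: 0.0
```

Call:
drive_tool --commands '[{"x":-0.04,"y":-0.05,"z":-0.18,"wx":0,"wy":0,"wz":0,"gripper":1},{"x":0,"y":0,"z":0,"wx":0,"wy":0,"wz":0,"gripper":0.4},{"x":0,"y":0,"z":0,"wx":0,"wy":0,"wz":0,"gripper":0.4},{"x":0,"y":0,"z":0,"wx":0,"wy":0,"wz":0,"gripper":0.4},{"x":0,"y":0,"z":0,"wx":0,"wy":0,"wz":0,"gripper":0.4},{"x":0,"y":0,"z":0,"wx":0,"wy":0,"wz":0,"gripper":0.4},{"x":0,"y":0,"z":0,"wx":0,"wy":0,"wz":0,"gripper":0.4}]'

```text
time_s: 17.9
tool_pos: [0.4112, -0.2688, 0.025]
tool_rot: [[0.928, -0.372, 0.001], [-0.372, -0.928, -0.001], [0.001, 0.0, -1.0]]
wrist_force: [-0.3, 0.2, 1.4]
gripper_width: 0.0573
grip_force: 30.0
```

Call:
drive_tool --commands '[{"x":0,"y":0,"z":0.6,"wx":0,"wy":0,"wz":0,"gripper":0.4},{"x":0,"y":0,"z":1,"wx":0,"wy":0,"wz":0,"gripper":0.4},{"x":0,"y":0,"z":1,"wx":0,"wy":0,"wz":0,"gripper":0.4},{"x":0.2,"y":0.4,"z":1,"wx":0,"wy":0,"wz":0.3,"gripper":0.4},{"x":0.4,"y":0.8,"z":1,"wx":0,"wy":0,"wz":0.5,"gripper":0.4},{"x":0.45,"y":0.9,"z":0.6,"wx":0,"wy":0,"wz":0.5,"gripper":0.4},{"x":0.45,"y":0.9,"z":0,"wx":0,"wy":0,"wz":0.5,"gripper":0.4},{"x":0.45,"y":1,"z":0,"wx":0,"wy":0,"wz":0.5,"gripper":0.4},{"x":0.45,"y":1,"z":0,"wx":0,"wy":0,"wz":0.5,"gripper":0.4},{"x":0.45,"y":1,"z":0,"wx":0,"wy":0,"wz":0.5,"gripper":0.4}]'

```text
time_s: 18.73
tool_pos: [0.4969, -0.0872, 0.1806]
tool_rot: [[0.999, -0.034, 0.0], [-0.034, -0.999, -0.0], [0.0, 0.0, -1.0]]
wrist_force: [0.6, -0.5, -0.2]
gripper_width: 0.0574
grip_force: 30.0
```

Call:
drive_tool --commands '[{"x":0.45,"y":1,"z":-0.3,"wx":0,"wy":0,"wz":0.5,"gripper":0.4},{"x":0.45,"y":0.9,"z":-0.7,"wx":0,"wy":0,"wz":0.4,"gripper":0.4},{"x":0.3,"y":0.7,"z":-1,"wx":0,"wy":0,"wz":0.1,"gripper":0.4},{"x":0.05,"y":0.2,"z":-0.9,"wx":0,"wy":0,"wz":0,"gripper":0.4},{"x":0,"y":0,"z":-0.4,"wx":0,"wy":0,"wz":0,"gripper":0.4},{"x":0,"y":0,"z":0,"wx":0,"wy":0,"wz":0,"gripper":0.4},{"x":0,"y":0,"z":0,"wx":0,"wy":0,"wz":0,"gripper":0.4}]'

```text
time_s: 19.32
tool_pos: [0.5337, -0.0053, 0.0816]
tool_rot: [[0.998, 0.068, -0.001], [0.068, -0.998, -0.0], [-0.001, 0.0, -1.0]]
wrist_force: [0.3, -0.4, -0.5]
gripper_width: 0.0568
grip_force: 30.0
```

Call:
drive_tool --commands '[{"x":0.07,"y":0.03,"z":-0.5,"wx":0,"wy":0,"wz":0,"gripper":0.4},{"x":0,"y":0,"z":-0.5,"wx":0,"wy":0,"wz":0,"gripper":0.4},{"x":0,"y":0,"z":-0.4,"wx":0,"wy":0,"wz":0,"gripper":0.4},{"x":0,"y":0,"z":-0.25,"wx":0,"wy":0,"wz":0,"gripper":0.4},{"x":0,"y":0,"z":-0.08,"wx":0,"wy":0,"wz":0,"gripper":0.4},{"x":0,"y":0,"z":0,"wx":0,"wy":0,"wz":0,"gripper":0.4},{"x":0,"y":0,"z":0,"wx":0,"wy":0,"wz":0,"gripper":0.4}]'

```text
time_s: 19.9
tool_pos: [0.5366, -0.004, 0.0306]
tool_rot: [[0.998, 0.068, 0.001], [0.068, -0.998, -0.0], [0.001, 0.0, -1.0]]
wrist_force: [-0.4, 0.2, -1.5]
gripper_width: 0.0572
grip_force: 30.0
```

Call:
drive_tool --commands '[{"x":0,"y":0,"z":-0.05,"wx":0,"wy":0,"wz":0,"gripper":0.4},{"x":0,"y":0,"z":0,"wx":0,"wy":0,"wz":0,"gripper":0.9},{"x":0,"y":0,"z":0,"wx":0,"wy":0,"wz":0,"gripper":0.9},{"x":0,"y":0,"z":0,"wx":0,"wy":0,"wz":0,"gripper":0.9},{"x":0,"y":0,"z":0.5,"wx":0,"wy":0,"wz":0,"gripper":0.9},{"x":0,"y":0,"z":1,"wx":0,"wy":0,"wz":0,"gripper":0.9},{"x":0,"y":0,"z":1,"wx":0,"wy":0,"wz":0,"gripper":0.9},{"x":-0.3,"y":0,"z":1,"wx":0,"wy":0,"wz":0,"gripper":0.9},{"x":-0.7,"y":0.3,"z":1,"wx":0,"wy":0,"wz":0,"gripper":0.9},{"x":-0.5,"y":0.5,"z":1,"wx":0,"wy":0,"wz":0,"gripper":0.9}]'

```text
time_s: 20.73
tool_pos: [0.4902, 0.0196, 0.1947]
tool_rot: [[0.998, 0.067, -0.0], [0.067, -0.998, -0.0], [-0.0, 0.0, -1.0]]
wrist_force: [-0.3, -0.7, 0.1]
gripper_width: 0.079
grip_force: 0.0
```

Call:
drive_tool --commands '[{"x":0,"y":0.3,"z":1,"wx":0,"wy":0,"wz":0,"gripper":0.9},{"x":0,"y":0,"z":0.5,"wx":0,"wy":0,"wz":0,"gripper":0},{"x":0,"y":0,"z":0,"wx":0,"wy":0,"wz":0,"gripper":0}]'

```text
time_s: 20.98
tool_pos: [0.4923, 0.0298, 0.2435]
tool_rot: [[0.998, 0.07, 0.009], [0.07, -0.998, -0.0], [0.009, 0.001, -1.0]]
wrist_force: [0.3, -0.2, 0.5]
gripper_width: 0.0689
grip_force: 0.0
```

```bash
python3 - <<'E'
from h import *
np.set_printoptions(precision=4,suppress=True)
s=manip.sense();print(s["time_s"],s["tool_pos"],s["tool_rot"],s["gripper_width"])
c=read_camera("wrist");save(c["img"],"w6.png")
R=lambda p:rz(-.067)@(np.r_[p,0]-[.5008,.0329,0])
for t,T,p0 in(("tub",TUB,[.496,.102,.067]),("pot",POT,[.465,-.009,0]),("mandarin",MAN,[.536,-.004,0])):
    for r in silhouettes(c,t):
        f=fit([(c,r["mask"].astype(float))],[T[0]+[0,0,.004]],p0,t=="tub");print(t,r["p"],r["uv"],f,R(f[0][:2]))
E
```

```text
20.9833 [0.4923 0.0298 0.2435] [[ 0.9975  0.0697  0.0089]
 [ 0.0697 -0.9976 -0.0001]
 [ 0.0088  0.0007 -1.    ]] 0.06892589320164048
tub 0.7 [214.4, 179.8] (array([0.4962, 0.1018, 0.0597]), np.float64(0.04527009653192193)) [-0.     0.069  0.   ]
tub 0.33 [283.8, 84.0] (array([ 0.6289,  0.0761, -1.4929]), np.float64(0.7914203410913614)) [0.1307 0.0345 0.    ]
pot 0.6 [317.4, 221.9] (array([ 0.4652, -0.0096]), np.float64(0.036077457978923255)) [-0.0383 -0.04    0.    ]
mandarin 0.77 [319.5, 149.5] (array([ 0.5369, -0.004 ]), np.float64(0.05739125371757625)) [ 0.0336 -0.0392  0.    ]
mandarin 0.32 [284.1, 80.9] (array([0.6424, 0.0579]), np.float64(0.9409602052944014)) [0.1429 0.0155 0.    ]
```

View pics/w6.png

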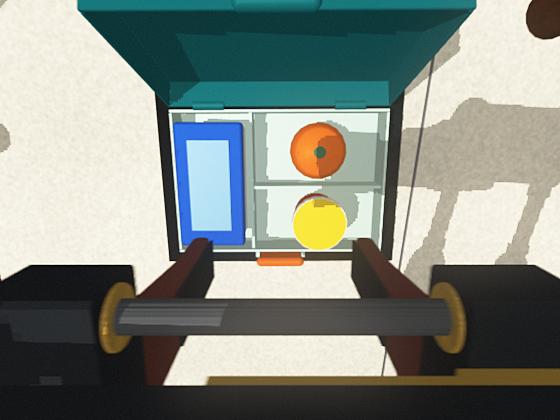

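The packed box looks right: tub at (210,183), pot at (319,222) and mandarin at (319,150), each in its bay and flat. Before reaching behind the lid I check the toaster and bread-bin clearance, then plan the arc.

```bash
python3 - <<'E'
from h import *
np.set_printoptions(precision=3,suppress=True)
a=read_camera("scene");b=read_camera("side")
for uv in((132,298),(285,280),(293,378),(300,330)):print("toaster",uv,onz(a,uv,.19)[:2],onz(a,uv,0)[:2])
for uv in((233,137),(204,200),(150,190)):print("toaster side z0",onz(b,uv,0)[:2])
for uv in((385,270),(372,300),(365,290)):print("bin",onz(a,uv,.1)[:2],onz(a,uv,0)[:2])
for uv in((177,255),(105,380)):print("bin side z0",onz(b,uv,0)[:2],onz(b,uv,.15)[:2])
# arc, lid contact path: TCP in world for fingertip bottom at face
def W(bx,bz): 
    p=rz(.067)@np.array([bx/1e3,0,0])+[.5008,.0329,0];return p[0],p[1],bz/1e3
for an in np.arange(1.855,-.01,-.15):
    r=135;print(round(an,2),"contact box",np.round([76-r*np.cos(an)+29*np.sin(an),38+r*np.sin(an)+29*np.cos(an)],1))
E
```

```text
toaster (132, 298) [ 0.796 -0.336] [ 0.708 -0.408]
toaster (285, 280) [ 0.793 -0.055] [ 0.704 -0.048]
toaster (293, 378) [ 0.965 -0.06 ] [ 0.924 -0.056]
toaster (300, 330) [ 0.889 -0.039] [ 0.827 -0.028]
toaster side z0 [ 0.779 -0.352]
toaster side z0 [ 0.772 -0.061]
toaster side z0 [ 0.938 -0.067]
bin [0.753 0.163] [0.706 0.194]
bin [0.816 0.12 ] [0.777 0.146]
bin [0.793 0.111] [0.751 0.135]
bin side z0 [0.771 0.133] [0.697 0.231]
bin side z0 [0.791 0.449] [0.713 0.489]
1.86 contact box [141.7 159.5]
1.7 contact box [122.8 167.9]
1.56 contact box [102.9 173.4]
1.41 contact box [ 82.3 175.9]
1.26 contact box [ 61.6 175.3]
1.11 contact box [ 41.3 171.6]
0.96 contact box [ 21.7 165. ]
0.81 contact box [  3.3 155.4]
0.66 contact box [-13.4 143.2]
0.51 contact box [-28.1 128.7]
0.36 contact box [-40.5 112.1]
0.21 contact box [-50.3  93.9]
0.06 contact box [-57.2  74.4]
```

Call:
drive_tool --commands '[{"x":0,"y":0,"z":0.6,"wx":0,"wy":0,"wz":0,"gripper":0},{"x":0.7,"y":0.05,"z":0.2,"wx":0,"wy":0,"wz":0,"gripper":0},{"x":1,"y":0.08,"z":0,"wx":0,"wy":0,"wz":0,"gripper":0},{"x":1,"y":0.08,"z":0,"wx":0,"wy":0,"wz":0,"gripper":0},{"x":1,"y":0.08,"z":0,"wx":0,"wy":0,"wz":0,"gripper":0},{"x":1,"y":0.08,"z":0,"wx":0,"wy":0,"wz":0,"gripper":0},{"x":1,"y":0.08,"z":0,"wx":0,"wy":0,"wz":0,"gripper":0},{"x":0.6,"y":0.05,"z":0,"wx":0,"wy":0,"wz":0,"gripper":0},{"x":0,"y":0,"z":0,"wx":0,"wy":0,"wz":0,"gripper":0},{"x":0,"y":0,"z":0,"wx":0,"wy":0,"wz":0,"gripper":0}]'

```text
time_s: 22.12
tool_pos: [0.6802, 0.044, 0.2591]
tool_rot: [[0.998, 0.068, -0.005], [0.068, -0.998, -0.0], [-0.005, -0.0, -1.0]]
wrist_force: [-0.3, -0.1, -0.3]
gripper_width: 0.0
grip_force: 0.0
```

Call:
drive_tool --commands '[{"x":0,"y":0,"z":-0.7,"wx":0,"wy":0,"wz":0,"gripper":0},{"x":0,"y":0,"z":-0.9,"wx":0,"wy":0,"wz":0,"gripper":0},{"x":0,"y":0,"z":-0.9,"wx":0,"wy":0,"wz":0,"gripper":0},{"x":0,"y":0,"z":-0.7,"wx":0,"wy":0,"wz":0,"gripper":0},{"x":0,"y":0,"z":0,"wx":0,"wy":0,"wz":0,"gripper":0},{"x":0,"y":0,"z":0,"wx":0,"wy":0,"wz":0,"gripper":0}]'

```text
time_s: 22.62
tool_pos: [0.6786, 0.0441, 0.1653]
tool_rot: [[0.998, 0.068, -0.003], [0.068, -0.998, -0.0], [-0.003, -0.0, -1.0]]
wrist_force: [-0.4, -0.0, 1.2]
gripper_width: 0.0006
grip_force: 0.0
```

Call:
drive_tool --commands '[{"x":-0.4,"y":-0.03,"z":0,"wx":0,"wy":0,"wz":0,"gripper":0},{"x":-0.5,"y":-0.03,"z":0,"wx":0,"wy":0,"wz":0,"gripper":0},{"x":-0.5,"y":-0.03,"z":0,"wx":0,"wy":0,"wz":0,"gripper":0},{"x":-0.5,"y":-0.03,"z":0,"wx":0,"wy":0,"wz":0,"gripper":0},{"x":-0.3,"y":-0.02,"z":0,"wx":0,"wy":0,"wz":0,"gripper":0}]'

```text
time_s: 23.03
tool_pos: [0.6144, 0.0399, 0.1709]
tool_rot: [[0.998, 0.069, 0.007], [0.069, -0.998, 0.0], [0.007, 0.0, -1.0]]
wrist_force: [3.0, 0.6, 1.9]
gripper_width: 0.0005
grip_force: 1.4
```

Call:
drive_tool --commands '[{"x":-0.6,"y":-0.04,"z":-0.1,"wx":0,"wy":0,"wz":0,"gripper":0},{"x":-0.6,"y":-0.04,"z":0,"wx":0,"wy":0,"wz":0,"gripper":0},{"x":-0.6,"y":-0.04,"z":0,"wx":0,"wy":0,"wz":0,"gripper":0},{"x":-0.6,"y":-0.04,"z":0,"wx":0,"wy":0,"wz":0,"gripper":0},{"x":-0.6,"y":-0.04,"z":0,"wx":0,"wy":0,"wz":0,"gripper":0},{"x":-0.4,"y":-0.03,"z":0,"wx":0,"wy":0,"wz":0,"gripper":0},{"x":0,"y":0,"z":0,"wx":0,"wy":0,"wz":0,"gripper":0}]'

```text
time_s: 23.62
tool_pos: [0.5115, 0.0331, 0.1669]
tool_rot: [[0.998, 0.069, 0.005], [0.069, -0.998, -0.0], [0.005, 0.0, -1.0]]
wrist_force: [0.4, 0.3, 0.0]
gripper_width: 0.0006
grip_force: 0.0
```

Call:
drive_tool --commands '[{"x":-0.43,"y":-0.03,"z":-0.3,"wx":0,"wy":0,"wz":0,"gripper":0},{"x":-0.43,"y":-0.03,"z":-0.4,"wx":0,"wy":0,"wz":0,"gripper":0},{"x":-0.26,"y":-0.02,"z":-0.37,"wx":0,"wy":0,"wz":0,"gripper":0},{"x":-0.26,"y":-0.02,"z":-0.37,"wx":0,"wy":0,"wz":0,"gripper":0},{"x":0,"y":0,"z":0,"wx":0,"wy":0,"wz":0,"gripper":0}]'

```text
time_s: 24.03
tool_pos: [0.47, 0.0301, 0.1198]
tool_rot: [[0.998, 0.068, -0.0], [0.068, -0.998, -0.0], [-0.0, 0.0, -1.0]]
wrist_force: [0.0, 0.1, -0.8]
gripper_width: 0.0002
grip_force: 0.0
```

Call:
drive_tool --commands '[{"x":-0.2,"y":-0.01,"z":-0.35,"wx":0,"wy":0,"wz":0,"gripper":0},{"x":-0.2,"y":-0.01,"z":-0.35,"wx":0,"wy":0,"wz":0,"gripper":0},{"x":0,"y":0,"z":0,"wx":0,"wy":0,"wz":0,"gripper":0},{"x":0,"y":0,"z":0,"wx":0,"wy":0,"wz":0,"gripper":0}]'

```text
time_s: 24.37
tool_pos: [0.4594, 0.0296, 0.1001]
tool_rot: [[0.998, 0.068, 0.001], [0.068, -0.998, 0.0], [0.001, 0.0, -1.0]]
wrist_force: [0.9, -0.1, -0.2]
gripper_width: 0.0004
grip_force: 0.0
```

Call:
drive_tool --commands '[{"x":-0.3,"y":-0.02,"z":0.2,"wx":0,"wy":0,"wz":0,"gripper":0},{"x":-0.37,"y":-0.03,"z":0,"wx":0,"wy":0,"wz":0,"gripper":0},{"x":0,"y":0,"z":-0.2,"wx":0,"wy":0,"wz":0,"gripper":0},{"x":0,"y":0,"z":-0.1,"wx":0,"wy":0,"wz":0,"gripper":0},{"x":0,"y":0,"z":-0.1,"wx":0,"wy":0,"wz":0,"gripper":0},{"x":0,"y":0,"z":-0.1,"wx":0,"wy":0,"wz":0,"gripper":0},{"x":0,"y":0,"z":-0.1,"wx":0,"wy":0,"wz":0,"gripper":0},{"x":0,"y":0,"z":0,"wx":0,"wy":0,"wz":0,"gripper":0}]'

```text
time_s: 25.03
tool_pos: [0.4389, 0.0281, 0.0862]
tool_rot: [[0.998, 0.069, -0.001], [0.069, -0.998, 0.0], [-0.001, -0.0, -1.0]]
wrist_force: [0.0, 0.6, 0.3]
gripper_width: 0.0007
grip_force: 0.0
```

Call:
drive_tool --commands '[{"x":0,"y":0,"z":-0.1,"wx":0,"wy":0,"wz":0,"gripper":0},{"x":0,"y":0,"z":-0.1,"wx":0,"wy":0,"wz":0,"gripper":0},{"x":0,"y":0,"z":0,"wx":0,"wy":0,"wz":0,"gripper":0}]'

```text
time_s: 25.28
tool_pos: [0.4393, 0.0281, 0.084]
tool_rot: [[0.998, 0.069, 0.002], [0.069, -0.998, -0.0], [0.002, 0.0, -1.0]]
wrist_force: [-7.4, 0.7, 17.5]
gripper_width: 0.0009
grip_force: 8.7
```

Call:
drive_tool --commands '[{"x":0,"y":0,"z":0.3,"wx":0,"wy":0,"wz":0,"gripper":0},{"x":0,"y":0,"z":0.8,"wx":0,"wy":0,"wz":0,"gripper":0},{"x":0,"y":0,"z":1,"wx":0,"wy":0,"wz":0,"gripper":0},{"x":0,"y":0,"z":1,"wx":0,"wy":0,"wz":0,"gripper":0},{"x":0,"y":0,"z":1,"wx":0,"wy":0,"wz":0,"gripper":0},{"x":0,"y":0,"z":0.8,"wx":0,"wy":0,"wz":0,"gripper":0},{"x":0,"y":0,"z":0,"wx":0,"wy":0,"wz":0,"gripper":0},{"x":0,"y":0,"z":0,"wx":0,"wy":0,"wz":0,"gripper":0}]'

```text
time_s: 25.95
tool_pos: [0.4395, 0.028, 0.2292]
tool_rot: [[0.998, 0.069, 0.003], [0.069, -0.998, 0.0], [0.003, 0.0, -1.0]]
wrist_force: [0.7, -0.7, -0.5]
gripper_width: 0.0004
grip_force: 0.0
```

```bash
python3 - <<'E'
from h import *
np.set_printoptions(precision=1,suppress=True)
a=read_camera("scene");b=read_camera("side")
print(manip.sense()["time_s"])
crop=lambda c,u,v,w,h,s:cv2.resize(c["img"][v:v+h,u:u+w],None,fx=s,fy=s,interpolation=cv2.INTER_CUBIC)
ims=[]
for c,o in((a,(235,140)),(b,(215,160))):
    im=crop(c,*o,130,130,3).copy()
    for an,col in((0,(255,0,0)),(.09,(255,255,0))):
        P=[]
        for r,d,y in((151,29,110),(151,29,-110),(0,29,-110),(0,29,110),(151,29,110)):
            P.append(rz(.067)@(np.array([76-r*np.cos(an)+d*np.sin(an),y,38+r*np.sin(an)+d*np.cos(an)])/1e3)+[.5008,.0329,0])
        cv2.polylines(im,[((proj(c,P)-o+.5)*3).astype(np.int32)],False,col,1)
    ims.append(im)
save(np.hstack(ims),"end.png")
E
```

```text
26.05
```

View pics/end.png

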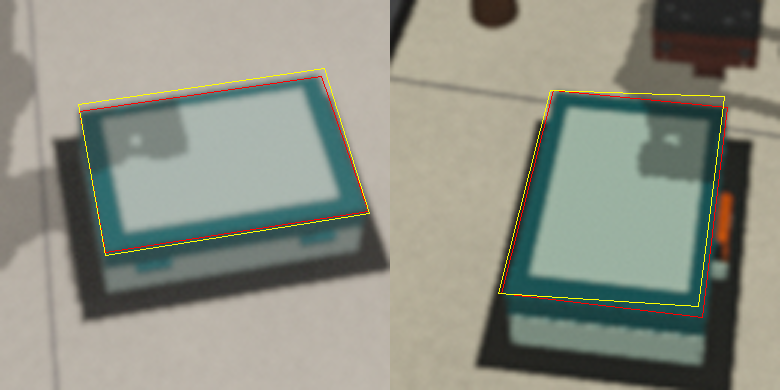

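The lid lies on the red outline (angle 0) in both views, below the yellow "resting on the catch" outline. It is fully shut, and the arm is clear.

```bash
python3 -c "
from station import manip
print(manip.hand_in())"
```

```text
the job is handed in; nothing more can be done
None
```

The lunchbox is packed, with tub, pot and mandarin each flat in its own bay. The lid is pressed past the catch and fully shut, and the job was handed in at about 26 s of the 72 s allowed.

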